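# Hang the hook-on glassware tray on the slotted bench stand

### The job

The second glassware tray of the slotted bench stand is lying on its side. Stand it upright on the worktop and let go, so that it can be taken afresh by its side walls, and hang it on the empty upright, level with the tray that already hangs on the other one: press both hook tabs into the slots until the back plate is flush with the upright, then push it down until the hooks sit at the bottom of their slots and the orange spring catch snaps out over the back plate. Leave the tray hanging there and do not disturb the jar, the beaker and the bottle on the worktop.

Things in the scene. Friction and masses are not known exactly. Their poses are not given: they have to be found in the camera images.
- tray_centre (a point): Loose light grey tray: 150 mm long, 60 mm wide outside, open on top, tall plate at the back. Point: mid-plane, mid-length, 20 mm above its underside. Axes: x along it to the back plate, y to its left wall, z up when upright. Starts lying on its left wall (60 mm high), x roughly ahead. Side walls 5 mm thick, 40 mm high, full length; floor 4 mm; front stop 12 mm high; 0.25 to 0.45 kg.
- tray_plate (a point): Middle of the tray's back plate (tray axes): 71 mm behind tray_centre, 55 mm above the underside, half-way through its 8 mm. Plate 60 mm wide, 110 mm high. Bare between the tabs, so good to pinch front to back for standing the tray up (start: gripper leaning to the open side; end: over the right wall), but a finger behind it keeps the tray from coming flush when hung.
- tray_back (a point): Middle of the lower edge of the back plate's rear face: 75 mm behind tray_centre, 20 mm below it (tray axes). Must come to seat. The tray's centre of mass lies about 50 mm in front of it, 30 mm above the underside.
- tray_tab_low (a point): Lower steel hook tab: middle of its neck's underside at the plate's rear face, 20 mm above tray_back. Tabs are on the mid-plane, 12 mm wide, 20 mm high in all, stand out 10 mm: a neck 10 mm high, then (after a gap of 5.5 mm) a lip 4 mm thick that hangs 10 mm below the neck. The upper tab is the same, 60 mm higher.
- seat (a point): Goal of tray_back: on the front face and centre line of the empty (left) upright, 85 mm above the worktop, level with the hung tray's underside. x level into the upright, y left along its face, z up. Fixed stand: 8 mm base plate reaching 87 mm before the face; two uprights 190 mm apart, 60 mm wide, 262 mm high, front sheet 4 mm, hollow behind.
- slot_low (a point): Middle of the lower edge of the slot for the lower tab, 20 mm above seat, same axes. Slots: 15 mm wide, 24 mm high, one every 30 mm up; the upper tab's is 60 mm above this one. Tabs go in with tray_back 10 to 14 mm (best 12) above seat; once the plate is flush, the tray goes down those 12 mm until the necks rest on the slots' lower edges and the lips are behind the sheet.
- mate (a point): Middle of the underside of the like tray that already hangs on the right upright (fixed to the stand), same axes as seat. A stoppered flask stands in it, top about 195 mm above the worktop.
- catch (a joint): Orange spring catch in the empty upright, 13 mm wide, 112 to 122 mm above seat. Value in m: 0 = out (6 mm proud of the upright's face), 0.006 = pushed in flush. 2.5 N starts it, 4 N holds it flush. The raised tray's plate pushes it in; it snaps out over the plate's top edge when the tray is fully down.
- amber_jar: Brown jar with a blue cap, 56 mm wide, 80 mm high, origin at the centre of its underside; a bystander.
- beaker: Small glass beaker, 57 to 66 mm wide, 71 mm high, origin at the centre of its underside; a bystander.
- blue_cap_bottle: Clear bottle with a blue cap, 68 mm wide, 138 mm high, origin at the centre of its underside; a bystander.

How it is judged (in metres and radians):
On the way:
1. the tray stands upright on its floor on the worktop, let go (angle between tray_centre's own z axis and vertical below 0.08 rad and height (world z) of tray_centre below 0.025 m and contact force between tray and the arm below 0.1 N and contact force between tray and the fingers below 0.1 N), for 0.2 s.
At the end, for the whole second after the job is handed in: The tray hangs at rest on the empty upright with both tabs hooked: tray_back within 3 mm of seat in depth and height and 4 mm sideways, its axes within 0.06 rad of the upright's, and the orange catch snapped out (less than 1.5 mm pushed in) (x of tray_back in the frame of seat between -0.003 and 0.003 m and y of tray_back in the frame of seat between -0.004 and 0.004 m and z of tray_back in the frame of seat between -0.003 and 0.003 m and angle between the z axis of tray_back and the z axis of seat, either way round below 0.06 rad and angle between the x axis of tray_back and the x axis of seat, either way round below 0.06 rad and value of joint catch below 0.0015 m and linear speed of tray below 0.01 m/s); the robot touches nothing.
It fails at once if the jar is pushed aside by more than 20 mm or tipped (distance of amber_jar from where it was at the start of the episode above 0.02 m or angle between amber_jar's own z axis and vertical above 0.35 rad).
It fails at once if the beaker is pushed aside by more than 20 mm or tipped (distance of beaker from where it was at the start of the episode above 0.02 m or angle between beaker's own z axis and vertical above 0.35 rad).
It fails at once if the bottle is pushed aside by more than 20 mm or tipped (distance of blue_cap_bottle from where it was at the start of the episode above 0.02 m or angle between blue_cap_bottle's own z axis and vertical above 0.35 rad).
It also fails if it takes over 64 s, if anything falls off the work surface, if the arm or the gripper's body presses on something with over 40 N, if the wrist force passes 120 N, or if a joint passes its speed limit or range.

### The arm

A 7-joint arm with a two-finger parallel gripper is mounted at the origin on a cart in front of the work surface, level with it; the furniture and walls round the work are solid. World frame = base frame: x ahead of the robot, y to its left, z up, the work surface at z = 0. Lengths are in mm, angles in rad, forces in N, time in s.
With the tool pointing down it reaches from about 400 to 875 mm from the base axis. Payload 6.5 kg.
Tool frame: the origin (TCP) lies at the very end of the fingers, on their centre line; the grasp point (between the pads) lies 19 mm behind it; z points along the fingers, y is the direction in which the jaws open and shut (so a half turn about z gives the same grasp; the last joint's range is limited). The gripper opens to 85 mm and grips with 20 to 120 N. Pads are 22 mm wide; open, the fingers measure 114 mm over their backs; the gripper's body (76 mm by 85 mm) begins 54 mm behind the grasp point. The pads swing forward as they close: fully open they stand 13 mm farther back than shut.
Start: joints at [-1.369, 0.536, -0.004, 1.538, 0.003, 1.067, -0.071], TCP at [171.992, 626.824, 231.29] pointing down, gripper open.
Joint ranges: [-2.7, 2.7], [-0.37, 2.16], [-1.27, 1.26], [0.24, 2.4], [-1.31, 4.45], [0.19, 1.91], [-2.76, 2.76]. Speed limits (rad/s): [2.39, 2.39, 3.14, 3.14, 3.14, 3.14, 3.14].

### API

Orientations are given as a 3x3 rotation matrix whose columns are the frame's x, y, z axes.
In Python, from bench import env, optics, finder gives the robot as it stands.
- The arm moves only by the shell command python3 -m creep 'ROWS' [FORCE]. ROWS is JSON, a list of rows, each a list of 3 entries, a list of its own where there are three numbers: the turn, a rotation vector about the tool's x, y, z in degrees, then the shift along the tool's x, y, z in mm, then the opening, from 0 (shut) to 1 (fully open). A call has 1 to 12 rows; each row shifts and turns the commanded pose from where the row before left it, along the tool's axes as they then stand; what a row does not reach is not made up. A row lasts 1/8 s, in which the tool goes at most 62.5 mm and 10.7 degrees, less where a joint would pass 70% of its speed; a pose out of reach is approached as far as the arm can. A call with a gripper value outside its range is refused whole. The fingers move at their own pace and stop on an object; FORCE is the grip in N (left out, the last holds). Time passes only in rows, so rows that do not move let the fingers close. It gives the time, the measured TCP pose, the force and the opening at its end, in the units of the state.
- env.observe(): the state, without advancing time (a new reading comes with each control period).
- optics.capture(name): name is "scene" or "top" or "wrist"; returns a dict with "frame" (480x640x3 uint8, red, green, blue), "K" (3x3 intrinsics, pixels), "dist" ([k1, k2, p1, p2, k3] as OpenCV has them; the pictures are not rectified), "rvec" (rotation vector, rad) and "tvec" (3), from world to camera coordinates, as OpenCV has them; the wrist camera has in their place "mount" (4x4, takes a point from camera to tool coordinates, whose origin is the TCP and whose axes are the flange's). Camera axes: x right, y down, z forward; pixel columns grow to the right and rows downward; lengths in mm; the calibration is good to about 2 mm. A picture is of the moment at which its call begins: read the wrist's pose just before it. There is no depth.
- env.sign_off(): hands the job in, once; it reports no verdict.
Trained networks look in the newest picture that a camera, given by its name, has taken for a name from the list of things; names that differ only in an ending like _2 or _b are one class to them, and where a whole thing is asked for, a point or a joint stands for the part that bears it (a point fixed in the world has none). Each returns a list of dicts, best first, with "score" (0 to 1); they miss things now and then, are a little off and sometimes report something else, mostly with a low value. They report only what shows in the picture. A call takes as long as a camera call.
- finder.recognise(camera, name): "extent" ([left, top, width, height] in pixels, round what is visible of it).
- finder.outline_of(camera, name): "pixels" (480x640 bool, what is visible of it) and "extent" ([left, top, width, height] in pixels, round what is visible of it).
The state is a dict: "clock": time; "joint_positions": joint angles; "qd": joint speeds; "tau": joint torques, N m; "position": TCP position; "eef_rot": TCP orientation; "contact_force": force on the tool from outside, world axes, zero at the start; "ft_torque": the same for the moment, N m; "gripper_width": finger opening in mm.
Only numpy, scipy, OpenCV 4.12 (cv2) and the standard library are available. Lean on these libraries where they do the work, as an engineer would, in place of code of your own. Each camera call takes 0.05 s, during which the arm holds its last target. There are 200 camera calls.

## Working session

There is one attempt and no reset: what is moved stays moved. The work goes in short steps, Python scripts to look and compute and a shell command to move; the robot and the scene stay as the last step left them, time stands still between calls to the robot, and variables do not carry over. Pictures are saved under pics/ and viewed, about 8 in all and at most 12, crops included, and the job is handed in when it is done.

```bash
ls; mkdir -p pics
cat > h.py <<'E'
import numpy as np, cv2
from bench import env, optics, finder
def cam(n):
    s=env.observe(); c=optics.capture(n)
    if n=='wrist':
        M=np.array(c['mount'],float); T=np.eye(4); T[:3,:3]=s['eef_rot']; T[:3,3]=s['position']
        W=np.linalg.inv(T@M); R=W[:3,:3]; t=W[:3,3]
    else:
        R=cv2.Rodrigues(np.array(c['rvec'],float))[0]; t=np.array(c['tvec'],float).ravel()
    c['R']=R; c['t']=t; c['C']=-R.T@t; c['K']=np.array(c['K'],float); c['dist']=np.array(c['dist'],float)
    return c
def save(c,f,box=None):
    im=c['frame'][:,:,::-1].copy()
    if box: x,y,w,h,s=box; im=cv2.resize(im[y:y+h,x:x+w],None,fx=s,fy=s,interpolation=cv2.INTER_CUBIC)
    cv2.imwrite('pics/'+f,im)
def ray(c,p):
    u=cv2.undistortPoints(np.array(p,float).reshape(-1,1,2),c['K'],c['dist']).reshape(-1,2)
    return np.c_[u,np.ones(len(u))]@c['R']
def onz(c,p,z):
    d=ray(c,p); z=np.broadcast_to(z,len(d)); return c['C']+d*((z-c['C'][2])/d[:,2])[:,None]
def proj(c,P):
    return cv2.projectPoints(np.array(P,float).reshape(-1,1,3),cv2.Rodrigues(c['R'])[0],c['t'],c['K'],c['dist'])[0].reshape(-1,2)
def tri(cs,ps):
    A=np.zeros((3,3));b=np.zeros(3)
    for c,p in zip(cs,ps):
        d=ray(c,[p])[0]; d/=np.linalg.norm(d); Q=np.eye(3)-np.outer(d,d); A+=Q; b+=Q@c['C']
    return np.linalg.solve(A,b)
E
python3 - <<'E'
from h import *
s=env.observe()
print(s['clock'],s['position'],np.round(s['eef_rot'],3).tolist(),s['gripper_width'],s['contact_force'])
for n in ['scene','top']:
    c=cam(n); save(c,n+'0.png'); print(n,c['C'].round(),c['R'].round(2).tolist())
    for k in ['tray_centre','tray_plate','tray_tab_low','mate','catch','amber_jar','beaker','blue_cap_bottle']:
        try:
            r=finder.recognise(n,k); print(k,[(round(q['score'],2),np.round(q['extent']).tolist()) for q in r[:2]])
        except Exception as e: print(k,e)
E
```

```text
pics
0.0 [171.84344536 626.21772245 230.41572869] [[-0.964, 0.265, -0.0], [0.265, 0.964, -0.002], [-0.0, -0.002, -1.0]] 85.18042104371033 [ 0.73875876 -0.31636317 -0.57638387]
scene [-186. -670.  706.] [[0.72, -0.69, 0.02], [-0.31, -0.35, -0.88], [0.62, 0.63, -0.47]]
tray_centre [(0.76, [202.0, 237.0, 61.0, 48.0])]
tray_plate [(0.68, [201.0, 237.0, 64.0, 49.0])]
tray_tab_low [(0.95, [201.0, 237.0, 68.0, 49.0])]
mate [(0.74, [281.0, 175.0, 136.0, 156.0]), (0.57, [203.0, 235.0, 63.0, 50.0])]
catch []
amber_jar [(0.8, [243.0, 205.0, 21.0, 32.0])]
beaker [(0.71, [279.0, 226.0, 24.0, 33.0])]
blue_cap_bottle [(0.92, [391.0, 311.0, 45.0, 78.0]), (0.37, [278.0, 178.0, 141.0, 154.0])]
top [ 460.   95. 1241.] [[-0.03, -1.0, -0.02], [-1.0, 0.03, -0.09], [0.09, 0.02, -1.0]]
tray_centre [(0.59, [215.0, 240.0, 47.0, 69.0])]
tray_plate [(0.96, [216.0, 238.0, 45.0, 73.0])]
tray_tab_low [(0.56, [223.0, 240.0, 38.0, 72.0])]
mate [(0.84, [284.0, 170.0, 124.0, 99.0])]
catch [(0.38, [285.0, 168.0, 123.0, 98.0])]
amber_jar [(0.75, [168.0, 199.0, 29.0, 22.0])]
beaker [(0.78, [234.0, 197.0, 24.0, 26.0])]
blue_cap_bottle [(0.58, [441.0, 250.0, 37.0, 24.0]), (0.44, [234.0, 197.0, 24.0, 27.0])]
```

Run:
```python
import cv2
a=cv2.imread('pics/scene0.png')[150:410,180:480]; b=cv2.imread('pics/top0.png')[140:340,130:490]
import numpy as np
a=cv2.resize(a,None,fx=2.3,fy=2.3,interpolation=2); b=cv2.resize(b,None,fx=2.2,fy=2.2,interpolation=2)
cv2.imwrite('pics/a.png',a);cv2.imwrite('pics/b.png',b)
```

```text
(no output)
```

View pics/a.png

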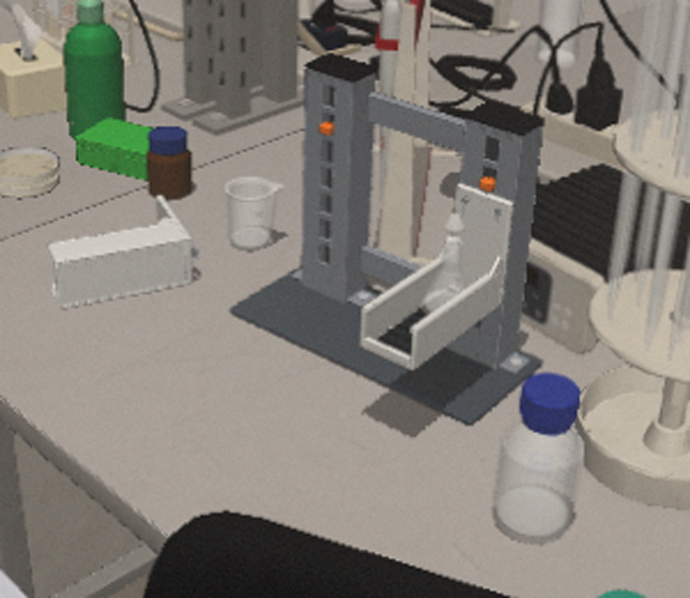

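View pics/b.png

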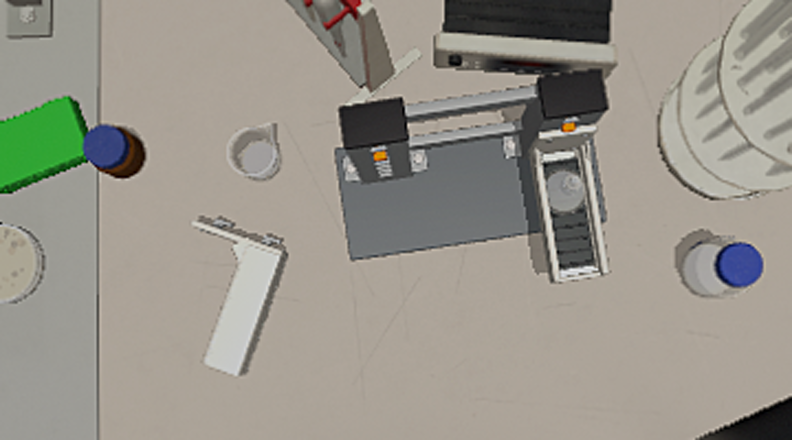

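The scene crop shows the tray lying with its plate at the far end, pointing left toward the beaker. The empty upright is the left one. In the top crop the tray's front end is at (222,370) and its plate runs from (195,222) to (285,250). The stand base's front-left corner is at (350,259).

Run:
```python
from h import *
c=cam('top')
f=lambda P:np.array(P)/2.2+[130,140]
print('tray',onz(c,f([(205,365),(240,375),(285,252),(195,222)]),60).round())
print('uprights top front',onz(c,f([(345,148),(409,140),(543,124),(607,114)]),262).round())
print('base',onz(c,f([(351,259)]),8).round())
print('bystanders',onz(c,f([(256,158),(130,155),(705,268)]),0).round())
w=cam('wrist'); save(w,'w0.png'); print(w['C'],w['R'].round(2).tolist(),np.array(w['mount']).round(2).tolist())
```

```text
tray [[418. 348.  60.]
 [406. 309.  60.]
 [542. 256.  60.]
 [579. 358.  60.]]
uprights top front [[624. 171. 262.]
 [630. 111. 262.]
 [641. -16. 262.]
 [649. -76. 262.]]
base [[535. 186.   8.]]
bystanders [[ 659.  298.    0.]
 [ 668.  450.    0.]
 [ 513. -229.    0.]]
[ 97.750543   648.15185657 375.76097596] [[0.26, 0.96, 0.0], [0.92, -0.25, 0.3], [0.29, -0.08, -0.95]] [[0.0, -0.95, -0.3, 77.22], [1.0, 0.0, 0.0, 0.93], [-0.0, -0.3, 0.95, -144.46], [0.0, 0.0, 0.0, 1.0]]
```

View pics/w0.png

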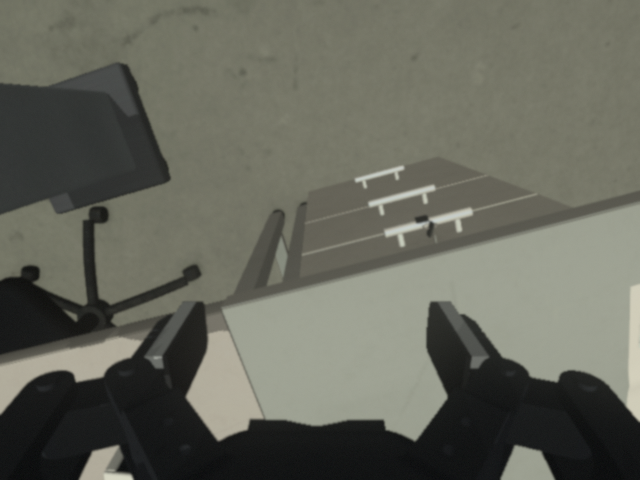

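```bash
cat >> h.py <<'E'
from scipy.spatial.transform import Rotation as Rn
def to(P,R,s=None):
    s=s or env.observe(); R0=np.array(s['eef_rot']); d=np.array(P)-s['position']
    print('t',round(s['clock'],2),'pos',np.round(s['position'],1),'grip',round(s['gripper_width'],1),'F',np.round(s['contact_force'],1))
    print('shift(before turn)',np.round(R0.T@d,1),'|',round(np.linalg.norm(d),1),' rotvec deg',np.round(Rn.from_matrix(R0.T@R).as_rotvec(degrees=True),1),' shift(after turn)',np.round(R.T@d,1))
def tl(xt,tilt,sgn):
    "grasp B: y=-xt, body leaning tilt deg (+: to zt side / left)"
    xt=np.array([*xt,0.]); xt/=np.linalg.norm(xt); left=np.cross([0,0,1],xt); a=np.radians(tilt)
    z=-(np.sin(a)*left+np.cos(a)*np.array([0,0,1])); y=-xt*sgn; return np.c_[np.cross(y,z),y,z]
E
python3 - <<'E'
from h import *
a=np.radians(-21); R=tl((np.cos(a),np.sin(a)),45,1)
P=np.array([555,300,30])-150*R[:,2]; print(P); to(P,R)
E
```

```text
[593.01066109 399.02115755 136.06601718]
t 1.0 pos [172.  626.8 231.3] grip 85.0 F [ 0.1 -0.1  1. ]
shift(before turn) [-466.3 -108.3   95.3] | 488.1  rotvec deg [ 33.   36.4 -79.6]  shift(after turn) [ -23.6 -474.7  111. ]
```

```bash
python3 -m creep '[[[0,0,0],[-52,-12,5],1],[[0,0,0],[-52,-12,5],1],[[0,0,0],[-52,-12,5],1],[[0,0,0],[-52,-12,5],1],[[0,0,0],[-52,-12,5],1],[[0,0,0],[-52,-12,5],1],[[0,0,0],[-52,-12,5],1],[[0,0,0],[-52,-12,5],1],[[0,0,0],[-50,-12,5],1]]'
python3 -m creep '[[[3.67,4.04,-8.84],[0,0,0],0.6],[[3.67,4.04,-8.84],[0,0,0],0.6],[[3.67,4.04,-8.84],[0,0,0],0.6],[[3.67,4.04,-8.84],[0,0,0],0.6],[[3.67,4.04,-8.84],[0,0,0],0.6],[[3.67,4.04,-8.84],[0,0,0],0.6],[[3.67,4.04,-8.84],[0,0,0],0.6],[[3.67,4.04,-8.84],[0,0,0],0.6],[[3.67,4.04,-8.84],[0,0,0],0.6],[[0,0,0],[0,0,0],0.6]]'
python3 - <<'E'
from h import *
a=np.radians(-21); R=tl((np.cos(a),np.sin(a)),45,1)
P=np.array([555,300,30])-150*R[:,2]; to(P,R); print(env.observe()['joint_positions'])
w=cam('wrist'); save(w,'w1.png')
E
```

```text
clock: 2.12
position: [594.4, 398.4, 186.2]
eef_rot: [[-0.964, 0.265, 0.0], [0.265, 0.964, 0.0], [-0.0, 0.0, -1.0]]
contact_force: [-0.1, -0.2, 0.2]
gripper_width: 85.7
clock: 3.38
position: [576.1, 381.8, 169.9]
eef_rot: [[-0.326, -0.91, -0.255], [-0.661, 0.413, -0.626], [0.675, -0.035, -0.737]]
contact_force: [0.7, -0.1, 0.3]
gripper_width: 51.4
t 3.38 pos [576.1 381.8 169.9] grip 51.4 F [ 0.7 -0.1  0.3]
shift(before turn) [-39.8  -7.1   9.9] | 41.6  rotvec deg [ 0.9  2.4 -3.8]  shift(after turn) [-39.6  -9.7   8.3]
[-0.95956011  1.20321981  0.55690336  0.74786975 -0.11735616  1.90834665
  2.13918101]
```

View pics/w1.png

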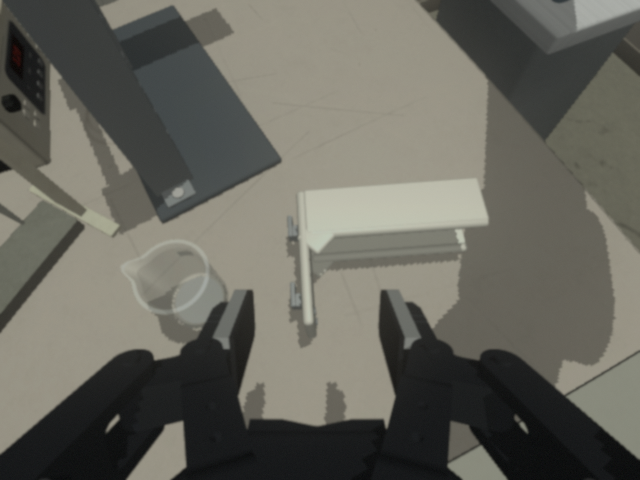

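The wrist view shows the tray from its open side. The plate's top edge runs from (302,192) to (309,322), and the grey tabs are at (293,228) and (295,295). A small gusset sits at (320,242), and the beaker at (170,275) is clear.

Run:
```python
from h import *
w=cam('wrist'); 
p=onz(w,[(302,192),(309,322),(306,192),(477,179),(488,221),(322,250),(299,193),(305,322),(312,321)],60); print(p.round(1))
print('plate len',np.linalg.norm(p[1]-p[0]),'ang z',np.degrees(np.arctan2(*(p[1]-p[0])[[1,0]])), 'wall ang',np.degrees(np.arctan2(*(p[2]-p[3])[[1,0]])),np.linalg.norm(p[2]-p[3]), 'front',np.linalg.norm(p[4]-p[3]))
zt=(p[1]-p[0])/np.linalg.norm(p[1]-p[0]); print('gusset z',(p[5]-p[0])@zt,'thick',np.linalg.norm(p[8]-p[7]))
save(w,'w1c.png',(270,170,250,170,3))
```

```text
[[541.6 263.7  60. ]
 [579.7 363.2  60. ]
 [538.6 265.2  60. ]
 [406.1 315.1  60. ]
 [420.6 351.1  60. ]
 [548.3 317.4  60. ]
 [544.2 263.5  60. ]
 [582.2 362.   60. ]
 [577.4 363.4  60. ]]
plate len 106.4982025878689 ang z 69.04898984938062 wall ang -20.626593231335562 141.6287990084094 front 38.81058429660281
gusset z 52.527815060353866 thick 4.988955589754961
```

View pics/w1c.png

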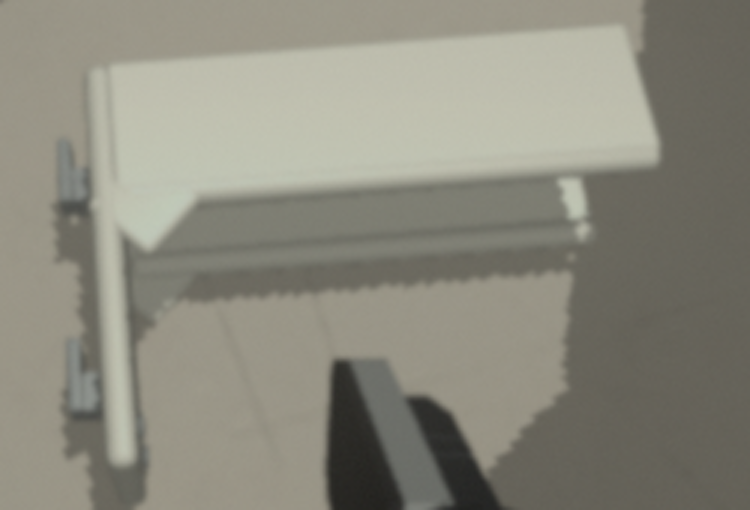

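Run:
```python
from h import *
w=cam('wrist'); p=onz(w,[(303,192),(311,325)],60); u=p[1]-p[0]; L=np.linalg.norm(u); print(p.round(1),L)
z=u/L; a=np.arctan2(z[1],z[0])-np.pi/2; print(np.degrees(a))
a=np.radians(-20.8); xt=(np.cos(a),np.sin(a)); zt=np.array([-xt[1],xt[0],0])
mid=(p[0]+p[1])/2; T=mid+zt*(47.7-55); T[2]=29; print(T)
R=tl(xt,42,1); to(T-60*R[:,2],R); to(T,R)
```

```text
[[541.4 263.1  60. ]
 [580.1 364.9  60. ]] 108.8584075960469
-20.795013193947646
[558.16711473 307.17620138  29.        ]
t 3.52 pos [578.6 379.5 172.1] grip 51.3 F [ 0.3 -0.4 -0.2]
shift(before turn) [-41.2  -5.3  96.1] | 104.7  rotvec deg [ 1.1 -0.4 -4.3]  shift(after turn) [-40.1  -6.6  96.5]
t 3.52 pos [578.6 379.5 172.1] grip 51.3 F [ 0.3 -0.4 -0.2]
shift(before turn) [-41.7  -6.4 156.1] | 161.7  rotvec deg [ 1.1 -0.4 -4.3]  shift(after turn) [-40.1  -6.6 156.5]
```

```bash
python3 -m creep '[[[1.1,-0.4,-4.3],[0,0,0],0.6],[[0,0,0],[-20,-3,25],0.6],[[0,0,0],[-20,-3,25],0.6],[[0,0,0],[0,0,25],0.6],[[0,0,0],[0,0,20],0.6],[[0,0,0],[0,0,0],0.6]]'
python3 - <<'E'
from h import *
a=np.radians(-20.8); xt=(np.cos(a),np.sin(a)); R=tl(xt,42,1); T=np.array([558.2,307.2,29]); to(T-60*R[:,2],R); to(T,R); print(env.observe()['joint_positions'])
E
```

```text
clock: 4.28
position: [571.6, 344.3, 74.2]
eef_rot: [[-0.263, -0.934, -0.24], [-0.694, 0.356, -0.626], [0.67, 0.002, -0.742]]
contact_force: [-0.4, 0.3, 0.3]
gripper_width: 51.1
t 4.28 pos [571.6 344.3  74.2] grip 51.1 F [-0.4  0.3  0.3]
shift(before turn) [-0.9 -0.7 -0. ] | 1.1  rotvec deg [ 0.1 -0.1  0. ]  shift(after turn) [-0.9 -0.7 -0. ]
t 4.28 pos [571.6 344.3  74.2] grip 51.1 F [-0.4  0.3  0.3]
shift(before turn) [-1.  -0.8 60. ] | 60.0  rotvec deg [ 0.1 -0.1  0. ]  shift(after turn) [-0.9 -0.7 60. ]
[-0.96603764  1.23149627  0.52458472  0.92954307 -0.10550917  1.68768348
  2.19453457]
```

```bash
python3 -m creep '[[[0,0,0],[-0.9,-0.7,15],0.6],[[0,0,0],[0,0,15],0.6],[[0,0,0],[0,0,15],0.6],[[0,0,0],[0,0,15],0.6],[[0,0,0],[0,0,0],0.3],[[0,0,0],[0,0,0],0.15],[[0,0,0],[0,0,0],0],[[0,0,0],[0,0,0],0]]' 60
python3 - <<'E'
from h import *
w=cam('wrist'); save(w,'w2.png'); print(env.observe()['contact_force'],env.observe()['gripper_width'])
E
```

```text
clock: 5.28
position: [558.8, 309.4, 29.9]
eef_rot: [[-0.261, -0.936, -0.235], [-0.696, 0.351, -0.627], [0.669, 0.0, -0.743]]
contact_force: [1.5, 1.0, 3.6]
gripper_width: 7.0
[0.23087665 0.92295735 4.72956512] 7.2127815683876415
```

View pics/w2.png

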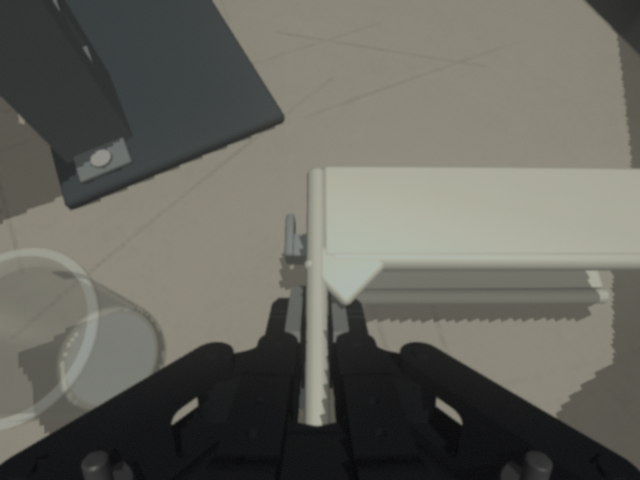

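Firm pinch: the plate sits between the pads at about (315,350), clear of the tab and gusset. Next I lift it, draw it back, and turn it.

```bash
python3 -m creep '[[[0,0,0],[8,0,-9],0],[[0,0,0],[11,10,-12],0],[[0,0,0],[11,20,-12],0],[[0,0,0],[11,20,-12],0],[[0,0,0],[0,10,0],0],[[0,0,0],[0,0,0],0]]' 90
python3 -m creep '[[[0,-7.5,0],[0,0,0],0],[[0,-7.5,0],[0,0,0],0],[[0,-7.5,0],[0,0,0],0],[[0,-7.5,0],[0,0,0],0],[[0,-7.5,0],[0,0,0],0],[[0,-7.5,0],[0,0,0],0],[[0,-7.5,0],[0,0,0],0],[[0,-7.5,0],[0,0,0],0],[[0,-7.5,0],[0,0,0],0],[[0,-7.5,0],[0,0,0],0],[[0,-7.5,0],[0,0,0],0],[[0,-7.5,0],[0,0,0],0]]'
python3 - <<'E'
from h import *
a=np.radians(-20.8); xt=(np.cos(a),np.sin(a)); R=tl(xt,-48,1); s=env.observe(); to(np.array([*s['position'][:2],50]),R);print(s['joint_positions'])
c=cam('scene'); save(c,'s1.png',(160,170,220,160,3.5))
E
```

```text
clock: 6.08
position: [501.0, 330.5, 89.9]
eef_rot: [[-0.259, -0.937, -0.236], [-0.696, 0.35, -0.627], [0.67, 0.002, -0.743]]
contact_force: [-0.6, 0.5, -3.1]
gripper_width: 6.9
clock: 7.58
position: [518.2, 316.8, 101.7]
eef_rot: [[-0.293, -0.946, 0.137], [-0.758, 0.317, 0.57], [-0.583, 0.063, -0.81]]
contact_force: [-0.4, 0.0, -5.4]
gripper_width: 6.7
t 7.58 pos [518.2 316.8 101.7] grip 6.7 F [-0.4  0.  -5.4]
shift(before turn) [30.1 -3.3 41.9] | 51.7  rotvec deg [  4.2 -12.3  -0.7]  shift(after turn) [38.4  0.  34.6]
[ 0.24745784  0.73138668 -0.76705699  2.03693449 -0.26232439  0.19409112
  2.75723235]
```

View pics/s1.png

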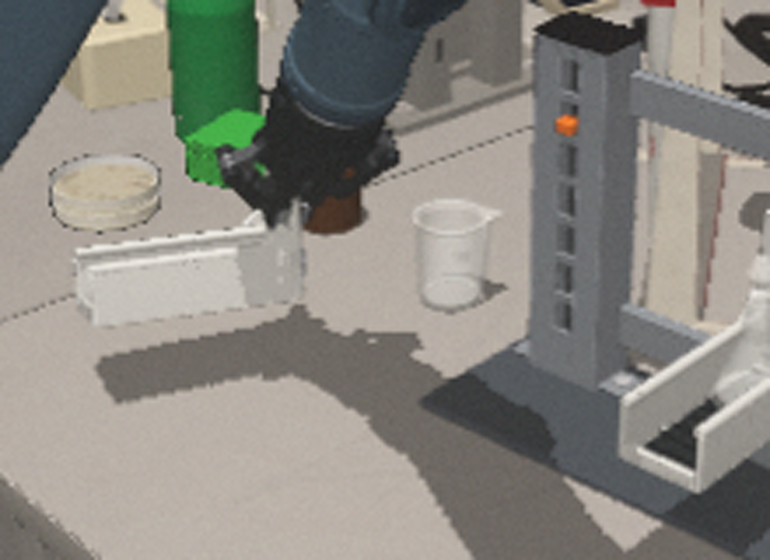

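The tray is lifted and about 78° turned, with j6 and j7 at their limits. I'll lower it in this attitude and see how it settles.

```bash
python3 -m creep '[[[0,0,0],[5.8,-0.6,8.1],0],[[0,0,0],[5.8,-0.6,8.1],0],[[0,0,0],[5.8,-0.6,8.1],0],[[0,0,0],[0,0,0],0]]'
python3 - <<'E'
from h import *
a=np.radians(-20.8); xt=(np.cos(a),np.sin(a)); R=tl(xt,-48,1); s=env.observe(); to(np.array([*s['position'][:2],50]),R);print(s['joint_positions'])
E
```

```text
clock: 8.12
position: [523.6, 316.9, 78.0]
eef_rot: [[-0.293, -0.949, 0.119], [-0.765, 0.308, 0.566], [-0.573, 0.075, -0.816]]
contact_force: [-0.7, 0.1, -2.7]
gripper_width: 6.8
t 8.12 pos [523.6 316.9  78. ] grip 6.8 F [-0.7  0.1 -2.7]
shift(before turn) [16.  -2.1 22.8] | 28.0  rotvec deg [  5.1 -13.   -0.7]  shift(after turn) [20.8  0.  18.7]
[ 0.22686597  0.78211409 -0.74047056  2.01117132 -0.2323701   0.19223974
  2.75689206]
```

```bash
python3 -m creep '[[[0,0,0],[5.2,-0.6,7.4],0],[[0,0,0],[4,-0.5,5.7],0],[[0,0,0],[2.3,-0.3,3.3],0],[[0,0,0],[1.2,-0.2,1.6],0],[[0,0,0],[0,0,0],0]]'
```

```text
clock: 8.75
position: [529.0, 314.1, 61.2]
eef_rot: [[-0.296, -0.949, 0.109], [-0.767, 0.304, 0.565], [-0.569, 0.083, -0.818]]
contact_force: [-0.2, 0.6, -3.1]
gripper_width: 6.7
```

```bash
python3 -m creep '[[[0,0,0],[2.3,-0.3,3.3],0],[[0,0,0],[1.7,-0.2,2.4],0],[[0,0,0],[1.2,-0.2,1.6],0],[[0,0,0],[0,0,0],0]]'
```

```text
clock: 9.25
position: [530.8, 313.7, 55.0]
eef_rot: [[-0.295, -0.95, 0.105], [-0.768, 0.301, 0.565], [-0.568, 0.087, -0.818]]
contact_force: [-2.6, -4.5, 9.2]
gripper_width: 7.0
```

```bash
python3 -m creep '[[[0,0,0],[0,0,0],0],[[0,0,0],[0.6,0,0.8],0],[[0,0,0],[0.6,0,0.8],0.15],[[0,0,0],[0,0,0],0.25],[[0,0,0],[0,0,0],0.35],[[0,0,0],[0,0,0],0.4],[[0,0,0],[0,0,0],0.4]]' 20
python3 - <<'E'
from h import *
c=cam('scene'); save(c,'s2.png',(180,190,160,120,4)); print(env.observe()['contact_force'])
w=cam('wrist'); save(w,'w3.png')
E
```

```text
clock: 10.12
position: [531.1, 313.3, 52.5]
eef_rot: [[-0.296, -0.949, 0.104], [-0.769, 0.301, 0.564], [-0.567, 0.087, -0.819]]
contact_force: [0.8, -0.1, -0.4]
gripper_width: 34.3
[-0.18510451  0.00759539  0.40382376]
```

View pics/s2.png

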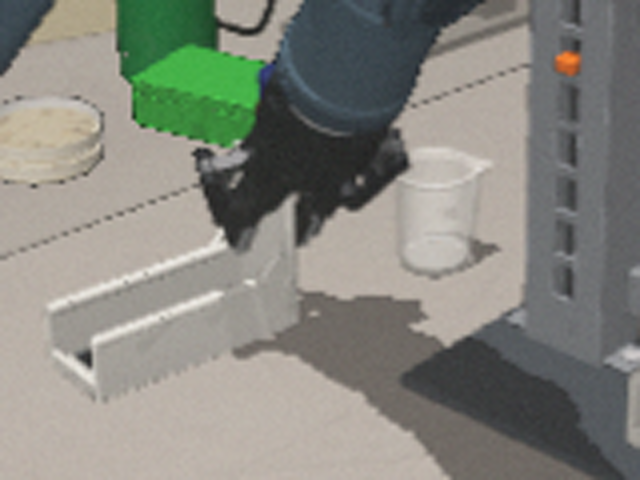

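The tray stands upright on its floor, released. I'll back out along the tool axis.

```bash
python3 -m creep '[[[0,0,0],[0,0,-10],0.4],[[0,0,0],[0,0,-25],0.4],[[0,0,0],[0,0,-35],0.4],[[0,0,0],[0,0,-40],0.4],[[0,0,0],[0,0,-40],0.4],[[0,0,0],[0,0,-40],0.4],[[0,0,0],[0,0,0],0.4]]'
python3 - <<'E'
from h import *
c=cam('top')
for n in ['top']:
  r=finder.outline_of(n,'tray_centre'); print([(round(q['score'],2),q['extent']) for q in r[:2]])
a=np.radians(-20.8); R=np.c_[[-np.cos(a),-np.sin(a),0],[-np.sin(a),np.cos(a),0],[0,0,-1]]
to([440,260,230],R); print(env.observe()['joint_positions'])
save(c,'t2.png',(180,190,160,120,5))
E
```

```text
clock: 11.1
position: [513.1, 203.7, 209.9]
eef_rot: [[-0.297, -0.949, 0.109], [-0.768, 0.305, 0.563], [-0.567, 0.083, -0.819]]
contact_force: [0.5, -0.0, -0.7]
gripper_width: 34.3
[(0.76, [217.7, 253.3, 31.8, 62.4])]
t 11.2 pos [511.3 205.6 208.1] grip 34.2 F [-0.9 -0.1  0.4]
shift(before turn) [-33.1  86.    5.3] | 92.3  rotvec deg [31.7 22.6 88.5]  shift(after turn) [ 85.9  25.5 -21.9]
[ 0.64512248  0.56772039 -0.98375693  2.01487627 -0.18732383  0.54690465
  2.75671969]
```

View pics/t2.png

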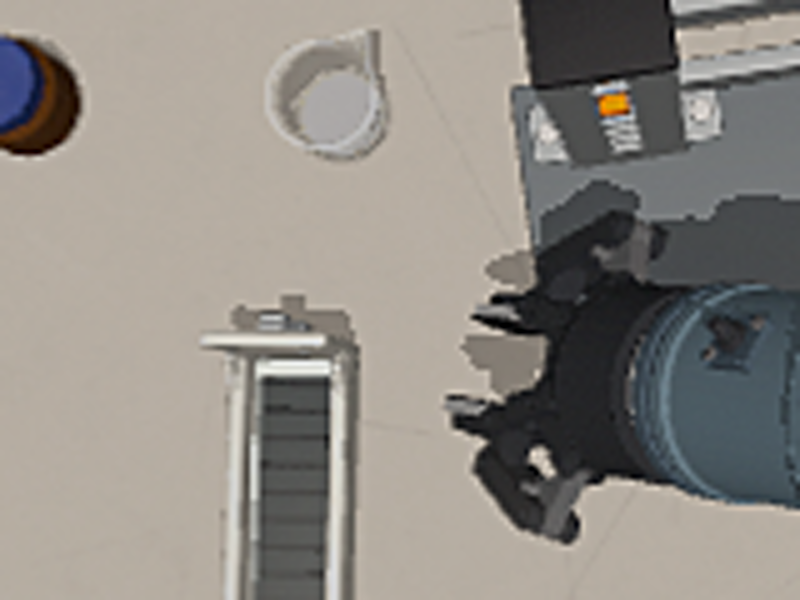

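The tray now stands with its yaw near 0. The plate's top edge runs from (202,342) to (327,342) in the crop, with the walls below it.

Run:
```python
from h import *
c=cam('top'); f=lambda P:np.array(P)/5+[180,190]
r=finder.outline_of('top','tray_centre')[0]['pixels']; ys,xs=np.nonzero(r); print(ys.min(),ys.max(),[ (y,xs[ys==y].min(),xs[ys==y].max()) for y in (262,280,295,310)])
p=onz(c,f([(202,342),(327,342)]),110); print(p.round(1),np.linalg.norm(p[1]-p[0]))
q=onz(c,f([(237,372),(232,598),(339,372),(343,598)]),40);print(q.round(1)); 
print([np.degrees(np.arctan2(*(q[i]-q[i+1])[[1,0]])) for i in (0,2)],np.degrees(np.arctan2(*(p[0]-p[1])[[1,0]]))-90)
```

```text
253 317 [(262, np.int64(224), np.int64(251)), (280, np.int64(225), np.int64(251)), (295, np.int64(225), np.int64(250)), (310, np.int64(224), np.int64(250))]
[[531.7 343.1 110. ]
 [530.1 283.4 110. ]] 59.74129408916088
[[520.6 340.9  40. ]
 [407.7 344.7  40. ]
 [519.2 289.2  40. ]
 [406.5 288.9  40. ]]
[np.float64(-1.9265563404328399), np.float64(0.17378005554532924)] -1.519498337763082
```

Run:
```python
from h import *
a=np.radians(-1); R=np.c_[[-np.cos(a),-np.sin(a),0],[-np.sin(a),np.cos(a),0],[0,0,-1]]
to([440,314.5,200],R)
```

```text
t 11.3 pos [510.5 206.6 207.4] grip 34.1 F [0.  0.7 0.8]
shift(before turn) [-57.9  98.7  59.8] | 129.1  rotvec deg [26.3 26.5 69.5]  shift(after turn) [ 72.4 106.7   7.4]
```

```bash
python3 -m creep '[[[3.29,3.31,8.69],[0,0,0],1],[[3.29,3.31,8.69],[0,0,0],1],[[3.29,3.31,8.69],[0,0,0],1],[[3.29,3.31,8.69],[0,0,0],1],[[3.29,3.31,8.69],[0,0,0],1],[[3.29,3.31,8.69],[0,0,0],1],[[3.29,3.31,8.69],[0,0,0],1],[[3.29,3.31,8.69],[0,0,0],1],[[0,0,0],[24,36,2],1],[[0,0,0],[24,36,2],1],[[0,0,0],[24,35,2],1],[[0,0,0],[0,0,0],1]]'
python3 - <<'E'
from h import *
a=np.radians(-1); R=np.c_[[-np.cos(a),-np.sin(a),0],[-np.sin(a),np.cos(a),0],[0,0,-1]]
to([440,314.5,200],R); print(env.observe()['joint_positions'])
w=cam('wrist'); save(w,'w4.png')
E
```

```text
clock: 12.8
position: [437.5, 318.6, 201.0]
eef_rot: [[-1.0, 0.01, -0.002], [0.01, 1.0, 0.001], [0.002, 0.001, -1.0]]
contact_force: [-0.5, 0.0, -0.2]
gripper_width: 85.3
t 12.8 pos [437.5 318.6 201. ] grip 85.3 F [-0.5  0.  -0.2]
shift(before turn) [-2.6 -4.1  1. ] | 5.0  rotvec deg [ 0.  -0.1  0.4]  shift(after turn) [-2.6 -4.1  1. ]
[-0.50005828  0.40457921 -0.26757793  1.84375496  0.1298416   0.91107898
  0.73386471]
```

View pics/w4.png

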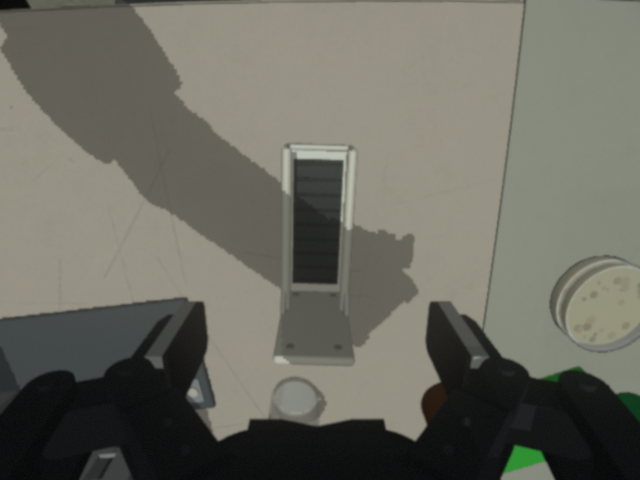

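Run:
```python
from h import *
w=cam('wrist')
p=onz(w,[(275,360),(354,360)],110); print(p.round(1),np.linalg.norm(p[1]-p[0]),np.degrees(np.arctan2(*(p[1]-p[0])[[1,0]]))-90)
q=onz(w,[(283,149),(284,300),(356,149),(350,300)],40);print(q.round(1),[np.degrees(np.arctan2(*(q[i+1]-q[i])[[1,0]])) for i in (0,2)])
g=cv2.cvtColor(w['frame'],cv2.COLOR_RGB2GRAY)
for v in (170,220,270): print(v,g[v,272:300].tolist(),g[v,340:366].tolist())
```

```text
[[534.5 286.  110. ]
 [535.2 343.6 110. ]] 57.584347544316785 -0.6675648276533934
[[390.3 291.6  40. ]
 [522.4 287.4  40. ]
 [391.  349.1  40. ]
 [523.1 346.3  40. ]] [np.float64(-1.8092027858396462), np.float64(-1.2155922752553687)]
170 [144, 144, 144, 144, 145, 145, 145, 144, 145, 144, 143, 138, 134, 146, 163, 175, 181, 182, 175, 165, 151, 132, 117, 104, 84, 61, 53, 57] [65, 66, 66, 68, 80, 111, 149, 157, 137, 121, 129, 144, 164, 178, 185, 183, 175, 160, 146, 137, 141, 144, 146, 146, 146, 147]
220 [97, 96, 98, 97, 97, 97, 96, 98, 96, 98, 96, 96, 97, 104, 110, 115, 116, 116, 113, 109, 103, 101, 104, 95, 68, 44, 39, 39] [50, 56, 77, 119, 155, 155, 130, 123, 137, 159, 176, 182, 179, 171, 157, 142, 133, 138, 144, 144, 145, 144, 144, 144, 144, 146]
270 [98, 98, 97, 97, 98, 97, 96, 96, 97, 97, 95, 97, 98, 106, 113, 116, 116, 114, 112, 106, 99, 97, 96, 78, 54, 41, 40, 40] [67, 94, 109, 109, 101, 103, 109, 114, 115, 116, 112, 109, 101, 95, 94, 95, 96, 94, 95, 95, 95, 95, 97, 97, 97, 96]
```

```bash
python3 -m creep '[[[0,0,1],[-21,-0.5,0],1],[[0,0,1],[-20.5,-0.5,10],1],[[0,0,0],[0,0,45],1],[[0,0,0],[0,0,45],1],[[0,0,0],[0,0,45],1],[[0,0,0],[0,0,25],1],[[0,0,0],[0,0,15],1],[[0,0,0],[0,0,6],1],[[0,0,0],[0,0,0],1]]'
python3 - <<'E'
from h import *
a=np.radians(-1.5); R=np.c_[[-np.cos(a),-np.sin(a),0],[-np.sin(a),np.cos(a),0],[0,0,-1]]
to([479,317.5,9],R)
E
```

```text
clock: 14.02
position: [483.5, 312.2, 11.4]
eef_rot: [[-0.999, 0.054, 0.002], [0.054, 0.999, 0.0], [-0.002, 0.0, -1.0]]
contact_force: [-0.3, -0.1, 1.0]
gripper_width: 85.2
t 14.03 pos [483.5 312.2  11.4] grip 85.2 F [-0.3 -0.1  1. ]
shift(before turn) [4.8 5.1 2.4] | 7.4  rotvec deg [ 0.   0.1 -1.6]  shift(after turn) [4.7 5.2 2.4]
```

```bash
python3 -m creep '[[[0,0,-1.5],[4.7,5.2,2],1],[[0,0,0],[0,0,0],1],[[0,0,0],[0,0,0],0.7],[[0,0,0],[0,0,0],0.6],[[0,0,0],[0,0,0],0.4],[[0,0,0],[0,0,0],0.3]]' 20
python3 -m creep '[[[0,0,0],[0,0,0],0.2],[[0,0,0],[0,0,0],0.2],[[0,0,0],[0,0,-5],0.2],[[0,0,0],[0,0,-15],0.2],[[0,0,0],[0,0,0],0.2]]' 70
python3 - <<'E'
from h import *
w=cam('wrist'); save(w,'w5.png'); s=env.observe(); print(s['position'],s['gripper_width'],s['contact_force'])
E
```

```text
clock: 14.78
position: [478.9, 317.9, 9.5]
eef_rot: [[-1.0, 0.028, 0.002], [0.028, 1.0, 0.0], [-0.002, 0.0, -1.0]]
contact_force: [-1.6, -0.1, 6.2]
gripper_width: 59.8
clock: 15.4
position: [479.4, 318.1, 30.3]
eef_rot: [[-1.0, 0.028, 0.003], [0.028, 1.0, 0.001], [-0.003, 0.001, -1.0]]
contact_force: [-0.3, 0.5, -3.5]
gripper_width: 58.9
[479.08046431 317.85407122  29.74698157] 59.08268723241931 [ 0.73256266  0.33408795 -3.85007062]
```

View pics/w5.png

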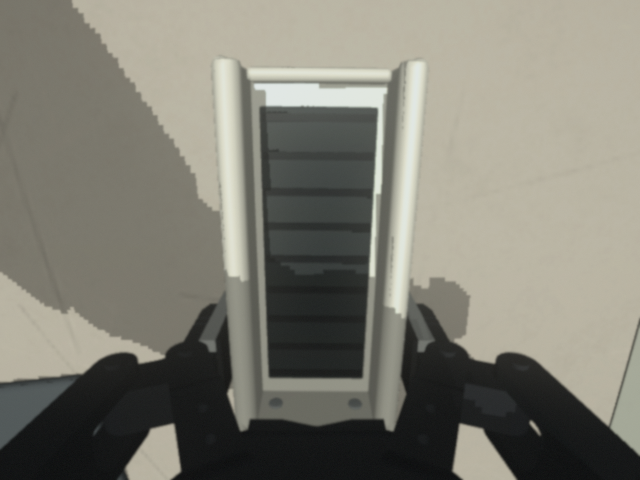

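The tray is gripped squarely by both walls (59 mm), front edge at row about 60. Now I locate the catches and uprights numerically.

Run:
```python
from h import *
w=cam('wrist'); s=env.observe(); R=np.array(s['eef_rot'])
q=onz(w,[(226,58),(416,60),(215,62),(427,62)],s['position'][2]-9.5+40); print('front in tool',((q-s['position'])@R).round(1))
cs=[];bl=[]
for n in ('top','scene'):
    c=cam(n); hsv=cv2.cvtColor(c['frame'],cv2.COLOR_RGB2HSV); m=cv2.inRange(hsv,(5,170,120),(20,255,255))
    k,_,st,ce=cv2.connectedComponentsWithStats(m); b=sorted([(ce[i].round(2).tolist(),st[i].tolist()) for i in range(1,k) if st[i][4]>8],key=lambda t:t[0][0]); print(n,b); cs.append(c); bl.append([x[0] for x in b])
np.save('bl.npy',np.array([b[:2] for b in bl],dtype=object),allow_pickle=True)
if all(len(b)==2 for b in bl):
    P=[tri(cs,[bl[0][i],bl[1][i]]) for i in (0,1)]; print(P,np.linalg.norm(P[0]-P[1]),np.degrees(np.arctan2(*(P[0]-P[1])[[1,0]]))-90)
    for i in (0,1): print([onz(cs[j],[bl[j][i]],204).round(1).tolist() for j in (0,1)])
```

```text
front in tool [[ 90.9 -23.9 -30.6]
 [ 90.5  28.8 -30.6]
 [ 89.9 -27.1 -30.6]
 [ 90.   31.9 -30.6]]
top [([289.25, 70.5], [287, 68, 6, 6, 28]), ([301.87, 210.47], [300, 209, 6, 4, 15]), ([388.11, 197.33], [386, 196, 6, 4, 18]), ([496.11, 154.89], [495, 153, 3, 4, 9])]
scene [([321.48, 205.16], [319, 203, 6, 6, 25]), ([391.62, 229.34], [389, 227, 6, 6, 32]), ([484.11, 119.11], [483, 118, 3, 4, 9]), ([491.32, 109.11], [489, 107, 6, 5, 28]), ([546.53, 127.68], [544, 126, 6, 4, 19]), ([563.44, 294.5], [559, 292, 10, 7, 18])]
```

Run:
```python
from h import *
T={'top':[(301.87,210.47),(388.11,197.33)],'scene':[(321.48,205.16),(391.62,229.34)]}
ct=cam('top'); cs=cam('scene')
P=[tri([ct,cs],[T['top'][i],T['scene'][i]]) for i in (0,1)]; print(np.round(P,1),np.linalg.norm(P[0]-P[1]),np.degrees(np.arctan2(*(P[0]-P[1])[[1,0]]))-90)
for i in (0,1): print(onz(ct,[T['top'][i]],203).round(1),onz(cs,[T['scene'][i]],202).round(1))
# tray yaw in tool: outer wall-top edges along rows
w=cam('wrist'); s=env.observe(); R=np.array(s['eef_rot']); g=cv2.GaussianBlur(cv2.cvtColor(w['frame'],cv2.COLOR_RGB2GRAY),(5,5),0).astype(int)
for v in (80,120,160,200,240,270):
    d=np.diff(g[v]); l=205+np.argmax(np.abs(d[205:235])); r=395+np.argmin(d[395:432]); q=onz(w,[(l,v),(r,v)],s['position'][2]-9.5+40); q=((q-s['position'])@R); print(v,l,r,q[:,:2].round(1).tolist(),q[:,1].mean().round(2))
# uprights' top outline pixels, top view profile
g=cv2.cvtColor(ct['frame'],cv2.COLOR_RGB2GRAY)
for v in (192,198,214): print(v,[(u,int(g[v,u])) for u in range(280,322)])
```

```text
[[626.4 142.3 202.5]
 [649.9 -47.1 202.6]] 190.84792067855142 7.062716623783274
[[625.9 142.6 203. ]] [[627.7 142.8 202. ]]
[[649.6 -46.8 203. ]] [[651.3 -46.5 202. ]]
80 214 424 [[85.5, -27.9], [85.6, 31.0]] 1.58
120 217 420 [[74.7, -27.8], [74.8, 30.7]] 1.47
160 218 417 [[63.2, -28.3], [63.3, 30.7]] 1.21
200 222 413 [[51.1, -28.0], [51.1, 30.5]] 1.24
240 221 409 [[38.1, -29.2], [38.2, 30.2]] 0.47
270 224 407 [[27.8, -29.0], [27.9, 30.3]] 0.64
192 [(280, 173), (281, 174), (282, 178), (283, 193), (284, 67), (285, 31), (286, 41), (287, 43), (288, 44), (289, 44), (290, 44), (291, 44), (292, 45), (293, 46), (294, 47), (295, 46), (296, 48), (297, 48), (298, 47), (299, 46), (300, 49), (301, 49), (302, 50), (303, 49), (304, 51), (305, 48), (306, 47), (307, 49), (308, 49), (309, 48), (310, 48), (311, 49), (312, 48), (313, 26), (314, 103), (315, 177), (316, 163), (317, 144), (318, 118), (319, 94), (320, 72), (321, 68)]
198 [(280, 175), (281, 173), (282, 175), (283, 180), (284, 194), (285, 67), (286, 37), (287, 45), (288, 48), (289, 48), (290, 48), (291, 48), (292, 50), (293, 49), (294, 52), (295, 50), (296, 51), (297, 50), (298, 52), (299, 52), (300, 53), (301, 51), (302, 52), (303, 51), (304, 52), (305, 52), (306, 54), (307, 53), (308, 52), (309, 52), (310, 53), (311, 52), (312, 54), (313, 51), (314, 16), (315, 150), (316, 182), (317, 176), (318, 175), (319, 173), (320, 173), (321, 173)]
214 [(280, 175), (281, 181), (282, 150), (283, 96), (284, 111), (285, 106), (286, 186), (287, 169), (288, 175), (289, 160), (290, 125), (291, 78), (292, 76), (293, 81), (294, 80), (295, 79), (296, 79), (297, 80), (298, 79), (299, 75), (300, 135), (301, 190), (302, 185), (303, 154), (304, 151), (305, 123), (306, 138), (307, 77), (308, 75), (309, 79), (310, 80), (311, 81), (312, 81), (313, 81), (314, 80), (315, 76), (316, 72), (317, 181), (318, 173), (319, 144), (320, 136), (321, 167)]
```

```bash
python3 -m creep '[[[0,0,0],[0,0,-25],0.2],[[0,0,0],[0,0,-30],0.2],[[0,0,-4.3],[0,0,-21],0.2],[[0,0,-4.3],[0,-30,0],0.2],[[0,0,0],[0,-40,0],0.2],[[0,0,0],[0,-40,0],0.2],[[0,0,0],[0,-40,0],0.2],[[0,0,0],[0,0,0],0.2]]'
cat >> h.py <<'E'
def st(a=7.0,seat=(629.5,142.6)):
    a=np.radians(a); X=np.array([np.cos(a),np.sin(a),0]); return X,np.c_[-X,[-X[1],X[0],0],[0,0,-1]],np.array([*seat,85.])
E
python3 - <<'E'
from h import *
X,R,S=st(); T=S-X*99.6; T[2]=106.5; to(T,R)
E
```

```text
clock: 16.75
position: [495.0, 164.0, 104.7]
eef_rot: [[-0.993, -0.116, 0.0], [-0.116, 0.993, -0.003], [0.0, -0.003, -1.0]]
contact_force: [0.2, 0.6, -2.7]
gripper_width: 59.0
t 16.75 pos [495.  164.  104.7] grip 59.0 F [ 0.2  0.6 -2.7]
shift(before turn) [-31.5 -37.5  -1.7] | 49.0  rotvec deg [-0.2 -0.  -0.3]  shift(after turn) [-31.3 -37.6  -1.8]
```

```bash
python3 -m creep '[[[0,0,-0.3],[-16,-19,-1],0.2],[[0,0,0],[-15,-18.5,-1],0.2],[[0,0,0],[0,0,0],0.2],[[0,0,0],[0,0,0],0.2]]'
python3 - <<'E'
from h import *
X,R,S=st(); T=S-X*99.6; T[2]=106.5; to(T,R)
for n in ('top','scene'):
    c=cam(n); save(c,n+'3.png'); hsv=cv2.cvtColor(c['frame'],cv2.COLOR_RGB2HSV); m=cv2.inRange(hsv,(5,170,120),(20,255,255))
    k,_,s,ce=cv2.connectedComponentsWithStats(m); print(n,[(ce[i].round(2).tolist(),s[i].tolist()) for i in range(1,k) if s[i][4]>8])
    B=S-X*40; B[2]=97; Y=R[:,1]; Z=np.array([0,0,1.]); print('plate top rear corners exp',proj(c,[B+Y*30+Z*110,B-Y*30+Z*110,B]).round(1).tolist())
a=cv2.imread('pics/top3.png')[170:290,260:400]; b=cv2.imread('pics/scene3.png')[170:330,250:390]
cv2.imwrite('pics/ab.png',np.hstack([cv2.resize(a,(400,343),interpolation=2),cv2.resize(b,(300,343),interpolation=2)]))
E
```

```text
clock: 17.25
position: [529.3, 136.5, 106.9]
eef_rot: [[-0.992, -0.129, 0.0], [-0.129, 0.992, 0.001], [-0.0, 0.001, -1.0]]
contact_force: [-0.6, 0.7, -3.4]
gripper_width: 59.0
t 17.25 pos [529.3 136.5 106.9] grip 59.0 F [-0.6  0.7 -3.4]
shift(before turn) [-0.6 -6.1  0.4] | 6.2  rotvec deg [0.  0.  0.4]  shift(after turn) [-0.6 -6.1  0.4]
top [([289.25, 70.5], [287, 68, 6, 6, 28]), ([496.11, 154.89], [495, 153, 3, 4, 9]), ([388.11, 197.33], [386, 196, 6, 4, 18]), ([301.57, 210.07], [300, 209, 5, 4, 14])]
plate top rear corners exp [[290.8, 228.6], [318.1, 224.5], [306.4, 232.2]]
scene [([211.17, 32.67], [197, 22, 34, 22, 440]), ([491.32, 109.11], [489, 107, 6, 5, 28]), ([484.0, 119.2], [483, 118, 3, 4, 10]), ([546.65, 127.71], [544, 126, 6, 4, 17]), ([321.7, 205.22], [319, 203, 6, 6, 23]), ([391.62, 229.34], [389, 227, 6, 6, 32]), ([563.83, 294.89], [559, 293, 10, 7, 18])]
plate top rear corners exp [[301.1, 204.7], [321.5, 211.9], [310.4, 251.0]]
```

```bash
python3 -m creep '[[[0,0,0.4],[-0.6,-6.1,0.4],0.2],[[0,0,0],[0,0,0],0.2],[[0,0,0],[0,0,0],0.2]]'
python3 - <<'E'
from h import *
X,R,S=st(); T=S-X*99.6; T[2]=106.5; to(T,R)
s=env.observe(); p=s['position']; Rr=np.array(s['eef_rot']); B=p-Rr[:,0]*59.6+Rr[:,2]*9.5
im=[]
for n,(x,y,w,h,k) in (('top',(270,180,90,75,5)),('scene',(270,180,75,90,5))):
    c=cam(n); Y=Rr[:,1]; Z=np.array([0,0,1.]); e=proj(c,[B+Y*30+Z*110,B-Y*30+Z*110,B]); print(n,e.round(1).tolist())
    I=cv2.resize(c['frame'][y:y+h,x:x+w,::-1],None,fx=k,fy=k,interpolation=2)
    for q in e[:2]: cv2.circle(I,tuple(int(v) for v in ((q-[x,y]+.5)*k)),2,(0,255,0),-1)
    J=np.zeros((450,w*k,3),np.uint8); J[:I.shape[0]]=I; im.append(J)
cv2.imwrite('pics/ab.png',np.hstack(im)[:,:800])
E
```

```text
clock: 17.73
position: [531.4, 129.3, 106.8]
eef_rot: [[-0.993, -0.12, 0.001], [-0.12, 0.993, 0.0], [-0.001, -0.0, -1.0]]
contact_force: [0.3, -0.1, -2.6]
gripper_width: 58.7
t 17.73 pos [531.4 129.3 106.8] grip 58.7 F [ 0.3 -0.1 -2.6]
shift(before turn) [0.6 1.3 0.3] | 1.4  rotvec deg [-0.   0.1 -0.1]  shift(after turn) [0.6 1.3 0.3]
top [[291.3, 228.2], [318.7, 224.1], [307.0, 231.9]]
scene [[301.7, 204.6], [322.1, 211.9], [311.0, 251.0]]
```

View pics/ab.png

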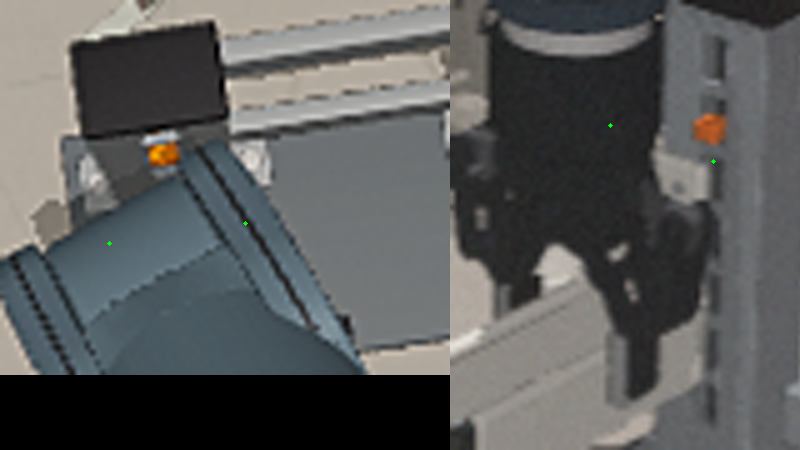

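Left half: the arm hides the tray in the top view. Right half: the plate's top right corner is at about (713,163), on my predicted mark. Tray pose agrees, so I approach.

```bash
python3 -m creep '[[[0,0,0],[-8,1.3,0.2],0.2],[[0,0,0],[-8,0,0],0.2],[[0,0,0],[-6,0,0],0.2],[[0,0,0],[-2,0,0],0.2],[[0,0,0],[0,0,0],0.2],[[0,0,0],[0,0,0],0.2]]'
python3 - <<'E'
from h import *
X,R,S=st(); T=S-X*(59.6+15); T[2]=106.5; to(T,R)
E
```

```text
clock: 18.58
position: [554.8, 133.4, 106.5]
eef_rot: [[-0.993, -0.12, 0.001], [-0.12, 0.993, -0.0], [-0.001, -0.0, -1.0]]
contact_force: [0.9, 0.8, -1.8]
gripper_width: 58.9
t 18.57 pos [554.8 133.4 106.5] grip 58.9 F [ 0.9  0.8 -1.8]
shift(before turn) [-0.7  0.1 -0. ] | 0.7  rotvec deg [-0.   0.  -0.1]  shift(after turn) [-0.7  0.1 -0. ]
```

```bash
python3 -m creep '[[[0,0,0],[-2,0,0],0.2],[[0,0,0],[-2,0,0],0.2],[[0,0,0],[-2,0,0],0.2],[[0,0,0],[0,0,0],0.2]]'; python3 -m creep '[[[0,0,0],[-1.5,0,0],0.2],[[0,0,0],[-1.5,0,0],0.2],[[0,0,0],[0,0,0],0.2]]'; python3 -m creep '[[[0,0,0],[-1.5,0,0],0.2],[[0,0,0],[0,0,0],0.2]]'
```

```text
clock: 19.08
position: [561.2, 134.2, 106.6]
eef_rot: [[-0.993, -0.12, 0.001], [-0.12, 0.993, 0.0], [-0.001, -0.0, -1.0]]
contact_force: [0.4, -0.0, -1.9]
gripper_width: 58.8
clock: 19.45
position: [563.7, 134.5, 106.4]
eef_rot: [[-0.993, -0.12, 0.0], [-0.12, 0.993, -0.0], [-0.0, -0.0, -1.0]]
contact_force: [-0.3, -0.1, -2.0]
gripper_width: 58.8
clock: 19.7
position: [565.1, 134.6, 106.4]
eef_rot: [[-0.993, -0.121, 0.0], [-0.121, 0.993, -0.0], [-0.0, -0.0, -1.0]]
contact_force: [-2.8, -0.2, -3.5]
gripper_width: 59.1
```

```bash
python3 -m creep '[[[0,0,0],[-1.5,0,0],0.2],[[0,0,0],[0,0,0],0.2]]'; python3 -m creep '[[[0,0,0],[-1.5,0,0],0.2],[[0,0,0],[0,0,0],0.2]]'; python3 -m creep '[[[0,0,0],[-1.5,0,0],0.2],[[0,0,0],[0,0,0],0.2]]'
```

```text
clock: 19.95
position: [566.7, 134.8, 106.4]
eef_rot: [[-0.993, -0.12, 0.0], [-0.12, 0.993, -0.0], [-0.0, -0.0, -1.0]]
contact_force: [-2.9, -0.2, -2.9]
gripper_width: 58.8
clock: 20.2
position: [568.3, 135.1, 106.4]
eef_rot: [[-0.993, -0.12, 0.001], [-0.12, 0.993, -0.0], [-0.001, -0.0, -1.0]]
contact_force: [-4.1, -1.0, -3.4]
gripper_width: 58.7
clock: 20.45
position: [569.3, 135.1, 106.4]
eef_rot: [[-0.993, -0.121, -0.0], [-0.121, 0.993, -0.0], [0.0, -0.0, -1.0]]
contact_force: [-4.5, -0.6, -3.1]
gripper_width: 59.2
```

```bash
python3 -m creep '[[[0,0,0],[-1.5,0,0],0.2],[[0,0,0],[0,0,0],0.2]]'; python3 -m creep '[[[0,0,0],[-1.5,0,0],0.2],[[0,0,0],[0,0,0],0.2]]'
```

```text
clock: 20.7
position: [569.3, 135.1, 106.3]
eef_rot: [[-0.993, -0.121, -0.003], [-0.121, 0.993, -0.001], [0.003, -0.001, -1.0]]
contact_force: [-10.3, -2.4, 2.5]
gripper_width: 58.8
clock: 20.95
position: [569.3, 135.0, 106.2]
eef_rot: [[-0.993, -0.121, -0.006], [-0.121, 0.993, -0.002], [0.006, -0.002, -1.0]]
contact_force: [-14.4, -2.1, 6.6]
gripper_width: 58.6
```

Flush: blocked after about 6 mm of travel at the catch's light force. Now I push down.

```bash
python3 -m creep '[[[0,0,0],[0.7,0,2],0.2],[[0,0,0],[0,0,2],0.2],[[0,0,0],[0,0,0],0.2]]'; python3 -m creep '[[[0,0,0],[0,0,2],0.2],[[0,0,0],[0,0,2],0.2],[[0,0,0],[0,0,0],0.2]]';  python3 -m creep '[[[0,0,0],[0,0,1.5],0.2],[[0,0,0],[0,0,1.5],0.2],[[0,0,0],[0,0,0],0.2]]'
```

```text
clock: 21.32
position: [569.3, 135.1, 102.2]
eef_rot: [[-0.993, -0.121, -0.005], [-0.121, 0.993, -0.002], [0.005, -0.001, -1.0]]
contact_force: [-12.6, -2.1, 4.0]
gripper_width: 58.9
clock: 21.7
position: [569.3, 135.1, 98.2]
eef_rot: [[-0.993, -0.121, -0.005], [-0.121, 0.993, -0.002], [0.005, -0.001, -1.0]]
contact_force: [-11.7, -0.2, 4.1]
gripper_width: 58.6
clock: 22.08
position: [569.4, 135.2, 95.2]
eef_rot: [[-0.993, -0.122, -0.005], [-0.122, 0.993, -0.002], [0.005, -0.001, -1.0]]
contact_force: [-12.7, -3.3, 4.5]
gripper_width: 58.7
```

```bash
python3 -m creep '[[[0,0,0],[0,0,1],0.2],[[0,0,0],[0,0,0],0.2]]'; python3 -m creep '[[[0,0,0],[0,0,1],0.2],[[0,0,0],[0,0,0],0.2]]';  python3 -m creep '[[[0,0,0],[0,0,1],0.2],[[0,0,0],[0,0,0],0.2]]'
```

```text
clock: 22.32
position: [569.4, 135.2, 94.7]
eef_rot: [[-0.993, -0.122, -0.005], [-0.122, 0.993, -0.002], [0.005, -0.001, -1.0]]
contact_force: [-13.9, -2.8, 8.1]
gripper_width: 58.8
clock: 22.58
position: [569.3, 135.1, 94.4]
eef_rot: [[-0.993, -0.122, -0.005], [-0.122, 0.993, -0.002], [0.005, -0.002, -1.0]]
contact_force: [-17.9, -4.0, 14.9]
gripper_width: 59.0
clock: 22.82
position: [569.5, 135.0, 94.0]
eef_rot: [[-0.993, -0.122, -0.004], [-0.122, 0.993, -0.003], [0.004, -0.002, -1.0]]
contact_force: [-19.1, -3.9, 20.1]
gripper_width: 58.6
```

```bash
python3 -m creep '[[[0,0,0],[0,0,1],0.2],[[0,0,0],[0,0,1],0.2],[[0,0,0],[0.5,0,0],0.2]]'
cat > ck.py <<'E'
from h import *
for n in ('top','scene'):
    c=cam(n); hsv=cv2.cvtColor(c['frame'],cv2.COLOR_RGB2HSV); m=cv2.inRange(hsv,(5,170,120),(20,255,255))
    k,_,s,ce=cv2.connectedComponentsWithStats(m); print(n,[(ce[i].round(2).tolist(),s[i].tolist()) for i in range(1,k) if s[i][4]>3 and 280<ce[i][0]<400])
s=env.observe(); print(s['clock'],s['contact_force'].round(1))
E
python3 ck.py
```

```text
clock: 23.2
position: [569.3, 134.7, 92.8]
eef_rot: [[-0.993, -0.121, -0.004], [-0.121, 0.993, -0.003], [0.004, -0.002, -1.0]]
contact_force: [-19.3, -5.5, 25.5]
gripper_width: 58.8
top [([289.25, 70.5], [287, 68, 6, 6, 28]), ([388.11, 197.33], [386, 196, 6, 4, 18])]
scene [([323.0, 205.75], [322, 204, 3, 5, 8]), ([391.62, 229.34], [389, 227, 6, 6, 32])]
23.3 [-21.2  -5.3  27.1]
```

Run:
```python
from h import *
X,R,S=st(); Y=R[:,1]; c=cam('scene')
for d in (6,0): print(d,proj(c,[S-X*d+Y*k+np.array([0,0,z]) for k in (-6.5,6.5) for z in (112,122)]).round(1).tolist())
hsv=cv2.cvtColor(c['frame'],cv2.COLOR_RGB2HSV)
m=cv2.inRange(hsv,(3,90,60),(25,255,255)); print(m[200:212,314:330]//255)
```

```text
6 [[322.6, 208.5], [322.8, 204.5], [318.3, 207.0], [318.4, 203.0]]
0 [[324.3, 207.7], [324.4, 203.8], [319.9, 206.2], [320.0, 202.3]]
[[0 0 0 0 0 0 0 0 0 0 0 0 0 0 0 0]
 [0 0 0 0 0 0 0 0 0 0 0 0 0 0 0 0]
 [0 0 0 0 0 0 0 0 0 0 0 0 0 0 0 0]
 [0 0 0 0 0 0 0 0 0 1 1 0 0 0 0 0]
 [0 0 0 0 0 0 0 0 0 1 1 0 0 0 0 0]
 [0 0 0 0 0 0 0 0 0 1 1 0 0 0 0 0]
 [0 0 0 0 0 0 0 0 1 1 1 0 0 0 0 0]
 [0 0 0 0 0 0 0 0 1 1 1 0 0 0 0 0]
 [0 0 0 0 0 0 0 0 1 1 0 0 0 0 0 0]
 [0 0 0 0 0 0 0 0 0 0 0 0 0 0 0 0]
 [0 0 0 0 0 0 0 0 0 0 0 0 0 0 0 0]
 [0 0 0 0 0 0 0 0 0 0 0 0 0 0 0 0]]
```

The blob's position and lower edge fit a catch that is out and half hidden by the gripper. I'll unload, release and rise.

```bash
python3 -m creep '[[[0,0,0],[1.5,0,-1.5],0.2],[[0,0,0],[0.5,0,-1],0.2],[[0,0,0],[0,0,0],0.2]]' 20
python3 ck.py
python3 -m creep '[[[0,0,0],[0,0,0],0.75],[[0,0,0],[0,0,0],0.85],[[0,0,0],[0,0,0],1],[[0,0,0],[0,0,0],1],[[0,0,0],[1,0,-5],1],[[0,0,0],[2,0,-20],1],[[0,0,0],[2,0,-40],1],[[0,0,0],[0,0,-50],1],[[0,0,0],[20,0,-40],1],[[0,0,0],[50,0,0],1],[[0,0,0],[50,0,0],1],[[0,0,0],[0,0,0],1]]'
python3 ck.py
```

```text
clock: 23.72
position: [569.3, 134.8, 93.3]
eef_rot: [[-0.993, -0.12, 0.0], [-0.12, 0.993, -0.001], [0.0, -0.001, -1.0]]
contact_force: [-6.9, -1.4, 2.8]
gripper_width: 59.1
top [([289.25, 70.5], [287, 68, 6, 6, 28]), ([388.11, 197.37], [386, 196, 6, 4, 19])]
scene [([323.14, 205.57], [322, 204, 3, 5, 7]), ([391.62, 229.34], [389, 227, 6, 6, 32])]
23.825 [-6.4 -3.   1.9]
clock: 25.32
position: [442.3, 119.5, 248.9]
eef_rot: [[-0.993, -0.122, 0.001], [-0.122, 0.993, -0.002], [-0.0, -0.002, -1.0]]
contact_force: [0.8, 0.3, 0.6]
gripper_width: 85.4
top [([289.38, 70.65], [287, 68, 6, 6, 26]), ([388.11, 197.37], [386, 196, 6, 4, 19]), ([302.0, 210.5], [300, 209, 6, 4, 16])]
scene [([321.48, 205.16], [319, 203, 6, 6, 25]), ([391.62, 229.34], [389, 227, 6, 6, 32])]
25.425 [ 0.9 -0.5  0.8]
```

The catch reads exactly as at the start, so it is fully out. As a last check I compare edge profiles of the new tray with the mate's, through the same projection.

Run:
```python
from h import *
X,R,S=st(); Y=R[:,1]; Z=np.array([0,0,1.])
# seat refined so that catch agrees; mate = seat -190 Y
def prof(c,f,ts,o):
    g=cv2.cvtColor(c['frame'],cv2.COLOR_RGB2GRAY).astype(np.float32)
    p=proj(c,[S-190*Y*o+f(t) for t in ts]).astype(np.float32); return cv2.remap(g,p[:,0].reshape(1,-1),p[:,1].reshape(1,-1),1)[0].astype(int)
cs,ct=cam('scene'),cam('top')
for name,c,f,ts in [
 ('scene z of plate top (y=+20)',cs,lambda t:-8*X+20*Y+t*Z,np.arange(98,124,2)),
 ('scene y right plate edge z=95',cs,lambda t:-8*X+t*Y+95*Z,np.arange(-40,-18,2)),
 ('top y plate edges z=110',ct,lambda t:-4*X+t*Y+110*Z,np.r_[np.arange(-40,-20,2),np.arange(20,42,2)]),
 ('top x front of left wall z=40',ct,lambda t:t*X+27.5*Y+40*Z,np.arange(-162,-138,2)),
 ('scene x front of right wall z=40',cs,lambda t:t*X-27.5*Y+38*Z,np.arange(-162,-138,2)),
 ('scene z right wall bottom x=-100',cs,lambda t:-100*X-30*Y+t*Z,np.arange(-12,14,2))]:
    print(name,ts.tolist()); print('  new ',prof(c,f,ts,0).tolist()); print('  mate',prof(c,f,ts,1).tolist())
for n,f in (('beaker',(659,298)),('amber_jar',(668,450)),('blue_cap_bottle',(513,-229))):
    print(n,[q['extent'].tolist() if hasattr(q['extent'],'tolist') else q['extent'] for q in finder.recognise('scene',n)[:1]])
s=env.observe();print(s['clock'],s['contact_force'])
```

```text
scene z of plate top (y=+20) [98, 100, 102, 104, 106, 108, 110, 112, 114, 116, 118, 120, 122]
  new  [145, 152, 153, 163, 207, 201, 158, 119, 111, 111, 110, 110, 110]
  mate [136, 151, 158, 158, 176, 208, 194, 147, 113, 108, 105, 103, 104]
scene y right plate edge z=95 [-40, -38, -36, -34, -32, -30, -28, -26, -24, -22, -20]
  new  [91, 94, 102, 118, 135, 151, 158, 160, 159, 156, 149]
  mate [91, 93, 91, 97, 120, 167, 166, 162, 160, 154, 134]
top y plate edges z=110 [-40, -38, -36, -34, -32, -30, -28, -26, -24, -22, 20, 22, 24, 26, 28, 30, 32, 34, 36, 38, 40]
  new  [169, 161, 158, 165, 162, 123, 82, 76, 57, 54, 65, 58, 56, 60, 82, 134, 167, 164, 176, 114, 103]
  mate [167, 168, 168, 169, 171, 165, 171, 179, 179, 183, 173, 183, 192, 191, 197, 70, 57, 58, 60, 61, 61]
top x front of left wall z=40 [-162, -160, -158, -156, -154, -152, -150, -148, -146, -144, -142, -140]
  new  [104, 103, 102, 101, 98, 98, 96, 95, 94, 92, 90, 87]
  mate [169, 168, 169, 170, 162, 136, 172, 194, 187, 185, 188, 192]
scene x front of right wall z=40 [-162, -160, -158, -156, -154, -152, -150, -148, -146, -144, -142, -140]
  new  [43, 45, 63, 92, 118, 140, 137, 138, 142, 135, 136, 143]
  mate [48, 51, 53, 59, 105, 156, 183, 181, 178, 177, 175, 179]
scene z right wall bottom x=-100 [-12, -10, -8, -6, -4, -2, 0, 2, 4, 6, 8, 10, 12]
  new  [86, 84, 84, 87, 95, 121, 130, 134, 137, 135, 134, 136, 137]
  mate [56, 53, 57, 57, 60, 77, 110, 128, 135, 135, 135, 136, 136]
beaker []
amber_jar [[244.1, 205.0, 19.7, 30.0]]
blue_cap_bottle [[391.4, 308.1, 45.1, 79.4]]
25.675 [-0.13179672 -0.87503644 -0.65278646]
```

```bash
python3 -m creep '[[[0,-9,0],[0,0,0],1],[[0,-9,0],[0,0,0],1],[[0,-9,0],[0,0,0],1],[[0,-9,0],[0,0,0],1],[[0,0,0],[0,0,0],1],[[0,0,0],[0,0,0],1]]'
python3 - <<'E'
from h import *
w=cam('wrist'); save(w,'w6.png'); X,R,S=st(); Y=R[:,1]; Z=np.array([0,0,1.])
hsv=cv2.cvtColor(w['frame'],cv2.COLOR_RGB2HSV); m=cv2.inRange(hsv,(5,150,100),(20,255,255))
k,_,s,ce=cv2.connectedComponentsWithStats(m); print([(ce[i].round(1).tolist(),s[i].tolist()) for i in range(1,k) if s[i][4]>8])
n=['plateTL','plateTR','frontTL','frontTR','upTL','upTR','catch']
P=[S-8*X+30*Y+110*Z,S-8*X-30*Y+110*Z,S-150*X+30*Y+40*Z,S-150*X-30*Y+40*Z,S+30*Y+140*Z,S-30*Y+140*Z,S-6*X+117*Z]
e=proj(w,P); print(dict(zip(n,e.round(1).tolist())))
g=cv2.GaussianBlur(cv2.cvtColor(w['frame'],cv2.COLOR_RGB2GRAY),(3,3),0).astype(int)
def prof(f,ts):
    p=proj(w,[S+f(t) for t in ts]).astype(np.float32); return cv2.remap(g.astype(np.float32),p[:,0].reshape(1,-1),p[:,1].reshape(1,-1),1)[0].astype(int).tolist()
T=np.r_[np.arange(-40,-20,1.5)]
for nm,a in (('plate z100',lambda t:-8*X+100*Z),('plate z80',lambda t:-8*X+80*Z),('walltop x-40',lambda t:-40*X+40*Z),('walltop x-140',lambda t:-140*X+40*Z),('upright z130',lambda t:130*Z)):
    print(nm,'R',prof(lambda t:a(t)+t*Y,T),'L',prof(lambda t:a(t)-t*Y,T))
print('front edge x',prof(lambda t:t*X+27.5*Y+40*Z,np.arange(-160,-140,1.5)),prof(lambda t:t*X-27.5*Y+40*Z,np.arange(-160,-140,1.5)))
print('plate top z',prof(lambda t:-8*X+18*Y+t*Z,np.arange(100,120,1.5)),prof(lambda t:-8*X-18*Y+t*Z,np.arange(100,120,1.5)))
E
```

```text
clock: 26.42
position: [450.6, 115.2, 250.4]
eef_rot: [[-0.866, -0.11, 0.487], [-0.101, 0.994, 0.046], [-0.49, -0.009, -0.872]]
contact_force: [0.9, -0.7, 0.1]
gripper_width: 85.7
[([103.8, 366.6], [98, 361, 15, 15, 139]), ([325.8, 371.0], [318, 364, 16, 15, 219])]
{'plateTL': [359.2, 356.7], 'plateTR': [289.0, 356.5], 'frontTL': [367.2, 172.8], 'frontTR': [282.0, 173.0], 'upTL': [360.8, 395.7], 'upTR': [287.6, 395.3], 'catch': [324.1, 365.5]}
plate z100 R [77, 70, 89, 121, 146, 153, 151, 139, 133, 137, 139, 137, 133, 128] L [149, 152, 144, 132, 127, 125, 120, 126, 136, 137, 136, 136, 134, 130]
plate z80 R [103, 103, 103, 103, 103, 103, 104, 113, 127, 136, 140, 140, 140, 140] L [118, 117, 116, 116, 118, 117, 120, 129, 136, 139, 140, 140, 140, 139]
walltop x-40 R [142, 142, 142, 142, 142, 143, 143, 151, 172, 189, 187, 171, 143, 127] L [158, 158, 158, 159, 159, 156, 155, 168, 185, 191, 181, 155, 134, 133]
walltop x-140 R [84, 84, 84, 84, 84, 84, 85, 111, 163, 186, 191, 178, 147, 125] L [159, 153, 117, 90, 89, 89, 98, 144, 182, 192, 184, 159, 132, 155]
upright z130 R [138, 139, 139, 139, 140, 141, 140, 126, 102, 97, 96, 96, 96, 96] L [84, 106, 109, 99, 106, 100, 93, 96, 97, 96, 96, 96, 96, 96]
front edge x [127, 131, 136, 155, 167, 163, 177, 189, 188, 188, 188, 188, 187, 187] [119, 125, 131, 147, 159, 156, 166, 175, 175, 174, 175, 174, 174, 173]
plate top z [129, 137, 139, 139, 143, 162, 195, 199, 156, 110, 98, 98, 98, 98] [126, 134, 137, 139, 147, 177, 208, 205, 155, 110, 97, 97, 97, 97]
```

Run:
```python
from h import *
cam('top')
for n in ('beaker','amber_jar','blue_cap_bottle'): print(n,[(round(q['score'],2),np.round(q['extent']).tolist()) for q in finder.recognise('top',n)[:1]])
s=env.observe(); print(s['clock'],s['contact_force'].round(1)); print(env.sign_off())
```

```text
beaker [(0.94, [233.0, 196.0, 26.0, 28.0])]
amber_jar [(0.62, [170.0, 200.0, 26.0, 17.0])]
blue_cap_bottle [(0.83, [439.0, 250.0, 39.0, 24.0])]
26.675 [-0.3  0.4 -1.2]
the job is handed in; nothing more can be done
None
```

The tray hangs on the empty upright at the mate's height, with the orange catch out. I handed the job in at 26.7 s; no verdict was reported.

**What I did:** I pinched the tray by its back plate, lifted it and turned it about 78°, where two wrist joints reached their limits. I lowered it until its edge touched and let go; it dropped the last bit onto its floor and stood upright. I then gripped it by both side walls and pressed it in until it stopped against the upright, about 6 mm past first touching the catch. Pushing down about 12 mm brought it to the stop. I released it and backed away.

**Last checks:**
- **Catch:** it looks the same in the scene camera as before the job (same position and size), so it is fully out.
- **Tray position (wrist camera):** sideways it is within about 0.5 mm of the upright's centre line, with about 0.1° of yaw. The plate's top edge is at the expected height within about 1 mm.
- **Bystanders:** the jar, beaker and bottle are within 2–3 pixels of where they started in the top view.
- **Robot:** the gripper is clear of everything and the force readings are near zero.

**What disagreed:**
- **Scene-camera comparison with the mate:** this rougher check suggested offsets of 1.5–3 mm. I trusted the closer wrist view instead.
- **Beaker:** the detector missed it in the last scene picture but found it in the top one.
- **Grip slip:** the tool sank about 1 mm more during the final push, so the grip probably slipped slightly after the tray had seated.

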